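# Stow the pocket tester in the bench drawer

## Robot

A 7-joint arm with a two-finger parallel gripper is mounted at the origin on the work surface. World frame = base frame: x ahead of the robot, y to its left, z up, the work surface at z = 0. Lengths are in m, angles in rad, forces in N, time in s.
With the tool pointing down it reaches from about 0.35 to 0.9 m from the base axis. Payload 8.1 kg.
Tool frame: the origin (TCP) lies midway between the tips of the shut fingers; the grasp point (between the pads) lies 19 mm behind it; z points along the fingers, y is the line along which they close (so a half turn about z gives the same grasp; the last joint's range is limited). The gripper opens to 92 mm and grips with 3 to 60 N. Pads are 19 mm wide; open, the fingers measure 130 mm over their backs; the gripper's body (75 mm by 190 mm) begins 47 mm behind the grasp point.
Start: joints at [-1.411, 0.434, 0.025, 1.573, -0.012, 1.134, -0.075], TCP at [0.162, 0.604, 0.227] pointing down, gripper open.
Joint ranges: [-2.62, 2.62], [-0.44, 2.09], [-1.27, 1.32], [0.08, 2.57], [-1.32, 4.46], [0.12, 2], [-2.74, 2.74]. Speed limits (rad/s): [2.22, 2.22, 3.01, 3.01, 3.14, 3.14, 3.14].

## Interface

Orientations are given as a rotation vector (axis times angle).
In Python, from cell import observe, cams, job gives the robot as it stands. The module is installed in compiled form; this text tells all that it offers.
- The arm moves only by the tool step_arm, never from a script. Its argument "steps" is a list of rows, each a list of 6 numbers: the shift along the world's x, y, z in mm, then the turn, a rotation vector about the world's x, y, z in rad. In form: [[dx, dy, dz, rx, ry, rz], ...]. A call has 1 to 20 rows; each row shifts and turns the commanded pose from where the row before left it; what a row does not reach is not made up. A row lasts 1/12 s, in which the tool goes at most 41.7 mm and 7.16 degrees, less where a joint would pass 70% of its speed; a pose out of reach is approached as far as the arm can. A call with a gripper value outside its range is refused whole. "gripper" is the opening, from 0 (shut) to 1 (fully open), set as the call begins (left out, the last holds). The fingers move at their own pace and stop on an object; "force" is the grip in N (left out, the last holds). Time passes only in rows, so rows that do not move let the fingers close. It gives the time, the measured TCP pose, the force, the opening and the grip force at its end, in the units of the state.
- observe(): the state, without advancing time (a new reading comes with each control period).
- cams.get_image(name): name is "scene" or "top"; returns the picture (420x560x3 uint8, red, green, blue); there is no depth.
- cams.get_calibration(name): a dict with "fov_y" (degrees; the focal length in pixels is half the picture's height over the tangent of half this angle, whatever the lens; pixels are square), "cx", "cy" (the principal point, pixels), "world_to_cam" (4x4, takes a point from world to camera coordinates). Camera axes: x right, y up, looking along -z (the intrinsics and any distortion apply to the point x, -y, -z); pixel columns grow to the right and rows downward; lengths in m; the calibration is good to about 2 mm. A picture is of the moment at which its call begins. get_calibration takes no time and is no camera call.
- job.sign_off(): hands the job in; it is judged then, once.
The state is a dict: "clock": time; "joints": joint angles; "dq": joint speeds; "joint_efforts": joint torques, N m; "position": TCP position; "ee_rot": TCP orientation; "force": force on the tool from outside, world axes, zero at the start; "ft_torque": the same for the moment, N m; "width": opening from 0.0 (shut) to 1.0 (fully open); "gripper_force": force on a finger pad.
Only numpy, scipy, OpenCV 4.12 (cv2) and the standard library are available. Lean on these libraries where they do the work, as an engineer would, in place of code of your own. Each camera call takes 0.05 s, during which the arm holds its last target. There are 200 camera calls.

## Task

The drawer of the small bench-top cabinet has been left ajar: pull it out all the way, then lay the pocket tester flat, display up and lengthwise, in its empty bay (lower it in with the gripper, do not drop it). Let go and push the drawer fully shut. Leave the pipette, the capped cup and the amber bottle where they are.

Things in the scene. Friction and masses are not known exactly. Their poses are not given: they have to be found in the camera images.
- drawer (a joint): How far the drawer is pulled out (m): 0 shut, 0.19 fully out (stop). It slides along the cabinet's -x, towards the robot, with about 1.5 N of friction, and stays where it is left.
- cabinet: White bench-top cabinet, fixed, 235 mm deep (x), 216 wide (y), 105 high, with a single drawer in its front. Origin: foot of the front face, centre; x points into the cabinet (away from the robot), z up.
- drawer_handle (a point): Middle of the drawer's straight steel bar handle: bar 10 mm thick, 110 mm long along y, 76 mm above the bench. Its centre line stands 45 mm in front of the drawer's grey front panel (15 mm thick, 212 wide, spanning 10 to 96 mm above the bench). Axes as the cabinet's. It moves with the drawer.
- drawer_bay (a point): Centre of the floor of the drawer's empty bay (+y side), 16 mm above the bench; moves with the drawer, axes as the cabinet's. Bay 190 mm long (x), 110 wide (y). Heights above its floor: outer and rear walls 42 mm, divider on -y 34, front panel 80, cabinet top's underside 81. Beyond the divider: fixed capped cups, 37 high. Fully out, the whole bay is clear of the cabinet's top.
- tester: Pocket pH tester, 150 mm long (x), about 110 g, lying display up on the bench, to the robot's left or right. White body 95 long, 38 wide, 26 high (x -75 to +20 mm), black display on top at x = -30 mm, two round grey keys at x = -60 mm; grey sensor cap 30 wide, 22 high (x +20 to +75 mm). Origin: centre of the underside; z up through the display.
- pipette: Bystander: grey and white hand pipette, 210 mm long, 30 wide (with a finger hook to 32 mm on its +y side), 26 high, lying along its x on the bench. Origin: underside, near its middle (x from -112 to +97 mm).
- cup: Bystander: upright clear sample cup with a flat cardboard-coloured lid, 66 mm across the lid, 71 high. Origin: centre of the underside.
- flask: Bystander: upright amber glass bottle, 80 mm across, 150 high. Origin: centre of the underside.

How it is judged:
By the outcome, as a careful person would: the job done as asked, in the order asked, and still so for the second after the job is handed in, with the robot touching nothing.
It also fails if it takes over 61 s, if anything falls off the work surface, if the arm or the gripper's body presses on something with over 40 N, if the wrist force passes 120 N, or if a joint passes its speed limit or range.

## Working session

There is one attempt and no reset: what is moved stays moved. The work goes in short steps, Python scripts to look and compute and a tool call to move; the robot and the scene stay as the last step left them, time stands still between calls to the robot, and variables do not carry over. Pictures are saved under pics/ and viewed, at most 10 in all, crops included, and the job is handed in when it is done.

Besides the shell and the picture viewer there is one more tool, called after ">>>" as name(argument=value, ...) on one line, values as JSON. step_arm: Moves the arm, as the interface text tells. Its arguments: {"type":"object","properties":{"steps":{"type":"array","items":{"type":"array","items":{"type":"number"}}},"gripper":{"type":"number"},"force":{"type":"number"}},"required":["steps"]}

```bash
mkdir -p pics; python3 - <<'E'
from cell import observe,cams,job
import cv2,numpy as np
for n in("scene","top"):
    im=cams.get_image(n); cv2.imwrite(f"pics/{n}0.png",im[:,:,::-1]); c=cams.get_calibration(n); print(n,{k:(np.round(v,4).tolist() if k=="world_to_cam" else v) for k,v in c.items()})
s=observe();print(s)
E
```

```text
scene {'fov_y': 57.52743625764929, 'cx': 285.79376765671867, 'cy': 214.1768187858261, 'world_to_cam': [[0.8511, 0.5249, 0.0095, -0.525], [-0.3833, 0.6088, 0.6946, 0.1668], [0.3588, -0.5948, 0.7194, -1.0855], [0.0, 0.0, 0.0, 1.0]]}
top {'fov_y': 53.428187050371406, 'cx': 281.6608428803277, 'cy': 207.01276374800165, 'world_to_cam': [[0.0218, -0.9997, 0.0128, -0.0189], [0.9872, 0.0236, 0.1577, -0.6217], [-0.158, 0.0092, 0.9874, -0.9016], [0.0, 0.0, 0.0, 1.0]]}
{'clock': 0.1, 'joints': array([-1.41059684,  0.43510819,  0.02494513,  1.57398368, -0.01159283,
        1.13401248, -0.07508585]), 'dq': array([ 0.00125694, -0.00054551,  0.00051549, -0.00184202, -0.00109033,
       -0.00033604,  0.00151757]), 'joint_efforts': array([ 2.26714088e-03, -6.69124317e+01,  9.87263024e-01, -3.15142572e+01,
       -6.05416344e-02,  3.73379875e-02,  4.06411868e-05]), 'position': array([0.16228512, 0.6030958 , 0.22605983]), 'ee_rot': array([-4.11650258e-01, -3.11444387e+00,  2.14504281e-03]), 'force': array([ 0.70999019, -0.14717357, -0.73360613]), 'ft_torque': array([-0.02313068, -0.01178933,  0.04573082]), 'gripper_force': 0.0, 'width': 0.9999997731505526}
```

View pics/scene0.png

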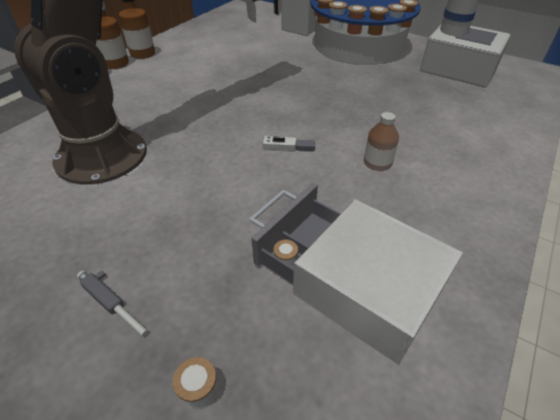

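View pics/top0.png

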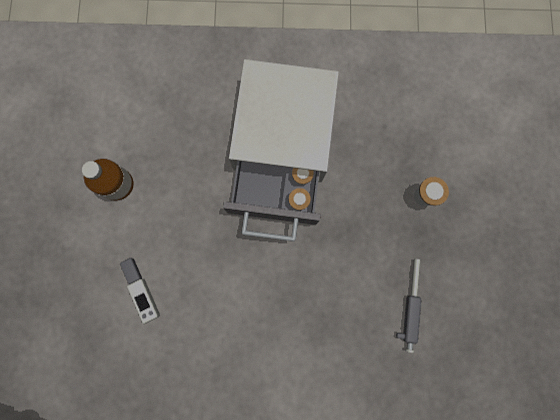

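The scene view shows the tester at about (290,144), the handle at (275,207) and the cabinet top at right. In the top view, the tester runs from (128,260) to (151,321), the handle from (244,235) to (296,238), and the cabinet top corners are (244,61), (338,71), (327,171), (231,161). The bottle is at (105,178).

```bash
cat > h.py <<'E'
import numpy as np,cv2
from cell import cams,observe
def ray(n,px,z):
    c=cams.get_calibration(n); f=210/np.tan(np.radians(c["fov_y"])/2); M=np.array(c["world_to_cam"])
    R,t=M[:3,:3],M[:3,3]; o=-R.T@t
    d=R.T@np.array([(px[0]-c["cx"])/f,-(px[1]-c["cy"])/f,-1]); return o+d*(z-o[2])/d[2]
E
python3 - <<'E'
from h import *
t=cv2.imread("pics/top0.png"); s=cv2.imread("pics/scene0.png"); np.set_printoptions(precision=4,suppress=True)
def white(im,lo,roi):
    h=cv2.cvtColor(im,cv2.COLOR_BGR2HSV); m=((h[...,2]>lo)&(h[...,1]<40)).astype(np.uint8); k=np.zeros_like(m); x0,y0,x1,y1=roi;k[y0:y1,x0:x1]=1
    c=max(cv2.findContours(cv2.morphologyEx(m*k,cv2.MORPH_CLOSE,np.ones((5,5))),0,2)[0],key=cv2.contourArea); return c
for n,im,roi,lo in(("top",t,(210,40,350,180),150),("scene",s,(280,190,480,360),165)):
    c=white(im,lo,roi); a=cv2.approxPolyDP(c,6,True)[:,0]; print(n,"cab",cv2.contourArea(c))
    for p in a: print(p,ray(n,p,.105))
for n,im,roi in(("top",t,(110,245,170,335)),("scene",s,(255,130,325,160))):
    c=white(im,150,roi); b=cv2.boxPoints(cv2.minAreaRect(c)); print(n,"tester white",cv2.contourArea(c))
    for p in b: print(p,ray(n,p,.026))
for p in [(244,235),(296,238)]: print("handle top",ray("top",p,.081))
for p in [(252,219),(290,194)]: print("handle scene",ray("scene",p,.081))
for p in [(434,191)]: print("cup",ray("top",p,.071))
for p in [(195,378)]: print("cup",ray("scene",p,.071))
for p in [(91,170)]: print("bottle",ray("top",p,.150))
for p in [(388,118)]: print("bottle",ray("scene",p,.150))
cv2.imwrite("pics/c.png",np.hstack([cv2.resize(t[240:340,100:180],None,fx=4,fy=4,interpolation=2),cv2.resize(t[150:250,210:330],None,fx=4,fy=4,interpolation=2)]))
E
```

```text
top cab 9470.0
[244  60] [0.9488 0.0886 0.105 ]
[229 157] [0.7208 0.1131 0.105 ]
[326 170] [ 0.697 -0.099  0.105]
[337  71] [ 0.9281 -0.1228  0.105 ]
scene cab 11423.5
[355 200] [0.7214 0.1101 0.105 ]
[296 262] [ 0.6982 -0.0981  0.105 ]
[413 335] [ 0.9276 -0.123   0.105 ]
[461 253] [0.9505 0.0848 0.105 ]
top tester white 579.0
[126.569  285.3276] [0.4383 0.3412 0.026 ]
[140.9311 279.1725] [0.4527 0.31   0.026 ]
[156.9138 316.4655] [0.3715 0.2683 0.026 ]
[142.5518 322.6207] [0.3575 0.2992 0.026 ]
scene tester white 113.5
[262.9129 143.2659] [0.3765 0.2651 0.026 ]
[263.1965 135.8922] [0.3569 0.2957 0.026 ]
[295.1108 137.1197] [0.4385 0.3403 0.026 ]
[294.8272 144.4934] [0.4563 0.3088 0.026 ]
handle top [0.5533 0.0762 0.081 ]
handle top [ 0.5493 -0.0371  0.081 ]
handle scene [ 0.5535 -0.0346  0.081 ]
handle scene [0.5813 0.0744 0.081 ]
cup [ 0.6632 -0.3466  0.071 ]
cup [ 0.6671 -0.3484  0.071 ]
bottle [0.6734 0.3891 0.15  ]
bottle [0.6818 0.3802 0.15  ]
```

View pics/c.png

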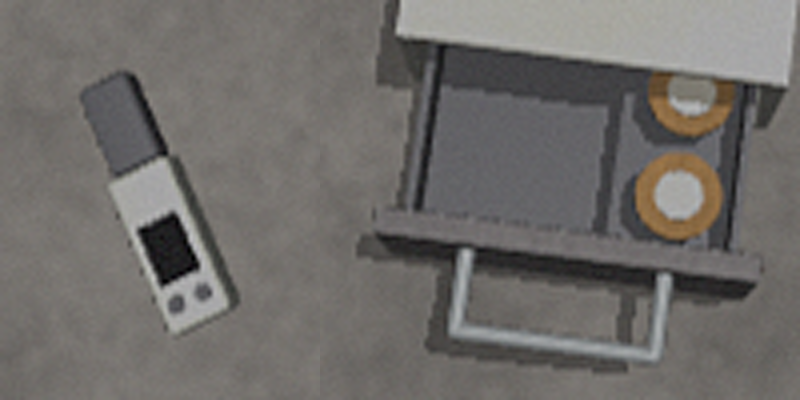

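>>> step_arm(steps=[[21, -32, -4, 0, 0, -0.0787], [21, -32, -4, 0, 0, -0.0787], [21, -32, -4, 0, 0, -0.0787], [21, -32, -4, 0, 0, -0.0787], [21, -32, -4, 0, 0, -0.0787], [21, -32, -4, 0, 0, -0.0787], [21, -32, -4, 0, 0, -0.0787], [21, -32, -4, 0, 0, -0.0787], [21, -32, -4, 0, 0, -0.0787], [21, -32, -4, 0, 0, -0.0787], [21, -32, -4, 0, 0, -0.0787], [21, -32, -4, 0, 0, -0.0787], [21, -32, -4, 0, 0, -0.0787], [21, -32, -4, 0, 0, -0.0787], [21, -32, -4, 0, 0, -0.0787], [21, -32, -4, 0, 0, -0.0787], [21, -32, -4, 0, 0, -0.0787], [21, -32, -4, 0, 0, -0.0787], [0, 0, 0, 0, 0, 0]], gripper=0.3, force=30)

```text
clock: 1.68
position: [0.5433, 0.0196, 0.1545]
ee_rot: [2.349, 2.079, -0.002]
force: [-0.4, -0.9, -0.0]
width: 0.3
gripper_force: 0.0
```

```bash
python3 - <<'E'
from h import *
np.set_printoptions(precision=4,suppress=True)
s=observe(); print(s["position"],s["ee_rot"],s["clock"])
from scipy.spatial.transform import Rotation as R
m=R.from_rotvec(s["ee_rot"]).as_matrix(); print("tooly heading",np.arctan2(m[1,1],m[0,1]),"z",m[:,2])
t=cv2.imread("pics/top0.png"); g=cv2.GaussianBlur(cv2.cvtColor(t,6),(1,1),0)
P=[]
for c in range(252,288,3):
    col=g[226:248,c].astype(int); w=np.clip(col-np.median(col)-15,0,None); r=226+(w*np.arange(22)).sum()/w.sum(); P.append(ray("top",(c,r),.078)[:2])
P=np.array(P); k=np.polyfit(P[:,1],P[:,0],1); print("top bar x=a*y+b",k, "x at y=.022",np.polyval(k,.022), np.std(P[:,0]-np.polyval(k,P[:,1])))
row=g[229,232:308].astype(int); print(row.tolist())
for c in(243.75,): pass
for p in [(243.75,233.25),(293.75,238.25)]: print(ray("top",p,.078))
E
```

```text
[0.5433 0.0196 0.1545] [ 2.349   2.0788 -0.0019] 1.6833
tooly heading -0.12187583814163053 z [ 0.0023 -0.0045 -1.    ]
top bar x=a*y+b [0.1442 0.5504] x at y=.022 0.5535888124184929 0.0015167719054099233
[104, 103, 102, 103, 106, 94, 71, 64, 68, 62, 115, 147, 171, 136, 89, 94, 99, 99, 102, 103, 101, 102, 104, 101, 101, 102, 99, 99, 98, 103, 108, 105, 110, 104, 109, 108, 108, 110, 115, 110, 115, 109, 114, 110, 110, 113, 113, 115, 121, 116, 120, 121, 79, 73, 73, 71, 94, 117, 112, 115, 83, 118, 163, 154, 127, 110, 110, 109, 110, 110, 109, 108, 108, 107, 104, 103]
[0.5573 0.0771 0.078 ]
[ 0.5489 -0.0324  0.078 ]
```

>>> step_arm(steps=[[10, 2, -15, 0, 0, 0.013], [0, 0, -20, 0, 0, 0], [0, 0, -20, 0, 0, 0], [0, 0, -20, 0, 0, 0], [0, 0, -20, 0, 0, 0], [0, 0, 0, 0, 0, 0]])

```text
clock: 2.18
position: [0.5478, 0.0296, 0.0564]
ee_rot: [-2.322, -2.111, 0.008]
force: [-1.0, 0.5, 0.5]
width: 0.296
gripper_force: 0.0
```

>>> step_arm(steps=[[0, 0, 0, 0, 0, 0], [0, 0, 0, 0, 0, 0], [0, 0, 0, 0, 0, 0], [0, 0, 0, 0, 0, 0], [0, 0, 0, 0, 0, 0]], gripper=0)

```text
clock: 2.6
position: [0.5516, 0.0296, 0.061]
ee_rot: [2.324, 2.112, 0.004]
force: [0.9, -0.2, 5.1]
width: 0.096
gripper_force: 30.0
```

>>> step_arm(steps=[[-9.9, 1.1, 0, 0, 0, 0], [-14.9, 1.6, 0, 0, 0, 0], [-14.9, 1.6, 0, 0, 0, 0], [-14.9, 1.6, 0, 0, 0, 0], [-9.9, 1.1, 0, 0, 0, 0], [-5, 0.5, 0, 0, 0, 0], [0, 0, 0, 0, 0, 0]])

```text
clock: 3.18
position: [0.4803, 0.0374, 0.0609]
ee_rot: [-2.325, -2.113, -0.003]
force: [-2.0, -0.5, 10.8]
width: 0.098
gripper_force: 30.0
```

>>> step_arm(steps=[[-5, 0.5, 0, 0, 0, 0], [-5, 0.5, 0, 0, 0, 0], [0, 0, 0, 0, 0, 0]])

```text
clock: 3.43
position: [0.4711, 0.0384, 0.0609]
ee_rot: [2.325, 2.112, 0.004]
force: [-0.9, 0.1, 11.3]
width: 0.097
gripper_force: 30.0
```

>>> step_arm(steps=[[-5, 0.5, 0, 0, 0, 0], [-5, 0.5, 0, 0, 0, 0], [0, 0, 0, 0, 0, 0]])

```text
clock: 3.68
position: [0.4611, 0.0394, 0.0609]
ee_rot: [2.325, 2.112, 0.004]
force: [-1.3, 0.2, 12.3]
width: 0.101
gripper_force: 30.0
```

>>> step_arm(steps=[[-4, 0.4, 0, 0, 0, 0], [-4, 0.4, 0, 0, 0, 0], [0, 0, 0, 0, 0, 0]])

```text
clock: 3.93
position: [0.4577, 0.0398, 0.0611]
ee_rot: [2.32, 2.108, 0.012]
force: [13.8, -1.6, -9.8]
width: 0.099
gripper_force: 30.0
```

>>> step_arm(steps=[[3, -0.3, 0, 0, 0, 0], [0, 0, 0, 0, 0, 0], [0, 0, 0, 0, 0, 0], [0, 0, 0, 0, 0, 0], [0, 0, 15, 0, 0, 0], [0, 0, 25, 0, 0, 0], [0, 0, 25, 0, 0, 0], [0, 0, 25, 0, 0, 0], [0, 30, 25, 0, 0, -0.1], [-3, 35, 0, 0, 0, -0.12], [-3, 35, 0, 0, 0, -0.12], [-3, 35, 0, 0, 0, -0.12], [-3, 35, 0, 0, 0, -0.12], [-3, 35, 0, 0, 0, -0.12], [-3, 35, 0, 0, 0, -0.12], [-2, 30, 0, 0, 0, -0.12], [0, 0, 0, 0, 0, -0.035], [0, 0, 0, 0, 0, 0]], gripper=0.35)

```text
clock: 5.43
position: [0.4346, 0.31, 0.1735]
ee_rot: [3.04, 0.787, -0.002]
force: [-0.0, -1.1, -0.2]
width: 0.35
gripper_force: 0.0
```

```bash
cat >> h.py <<'E'
from scipy.spatial.transform import Rotation as Ro
def st():
    s=observe(); m=Ro.from_rotvec(s["ee_rot"]).as_matrix(); print(np.round(s["position"],4),"head",round(np.arctan2(m[1,1],m[0,1]),3),"z",np.round(m[:,2],3),"w",s["width"],s["clock"],np.round(s["joints"],2))
E
python3 - <<'E'
from h import *
st()
for n in("top","scene"): cv2.imwrite(f"pics/{n}1.png",cams.get_image(n)[:,:,::-1])
E
```

```text
[0.4346 0.31   0.1735] head -1.064 z [-0.001 -0.001 -1.   ] w 0.3499786834463563 5.4333 [-1.24  0.39  0.71  1.9  -0.31  0.96 -1.46]
```

View pics/top1.png

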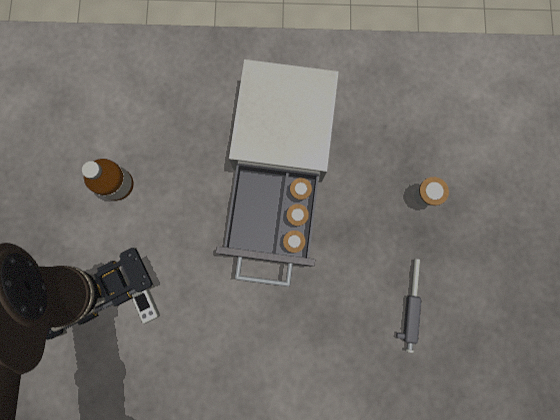

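The drawer is fully out; its empty bay covers about (229–284, 168–250), the tester (150,305) is still in place, and the gripper is above it.

>>> step_arm(steps=[[-17, 0, 0, 0, 0, -0.019], [0, 0, -30, 0, 0, 0], [0, 0, -35, 0, 0, 0], [0, 0, -35, 0, 0, 0], [0, 0, -30, 0, 0, 0], [0, 0, -20, 0, 0, 0], [0, 0, -15, 0, 0, 0], [0, 0, -3, 0, 0, 0], [0, 0, 0, 0, 0, 0]], gripper=0.75)

```text
clock: 6.28
position: [0.4189, 0.3065, 0.0058]
ee_rot: [3.049, 0.753, -0.003]
force: [0.6, -0.5, 1.4]
width: 0.75
gripper_force: 0.0
```

```bash
python3 - <<'E'
from h import *
np.set_printoptions(precision=4,suppress=True)
st()
g=cv2.cvtColor(cv2.imread("pics/top1.png"),6)
# along cabinet-y lines across the drawer, and along bay length, in cabinet frame
a=-.108; ex=np.array([np.cos(a),np.sin(a)]); F=np.array([.7075,.0067])
for r in(190,215,235):
    print(r,g[r,222:322].tolist())
def cab(px,z): p=ray("top",px,z)[:2]-F; return p@ex, p@np.array([-ex[1],ex[0]])
for p in[(243.75-6,278),(288,284)]: print("handle",cab(p,.078))
for c in(215,317): print("panel",c,cab((c,250 if c<250 else 262),.096))
for r,c in((190,236),(190,284),(215,233),(215,281),(235,231),(235,279)): print(r,c,"z016",cab((c,r),.016),"z05",cab((c,r),.05)[1])
big=cv2.resize(cv2.imread("pics/top1.png")[155:295,205:330],None,fx=4,fy=4,interpolation=2); cv2.imwrite("pics/d1.png",big)
E
```

```text
[0.4189 0.3065 0.0058] head -1.086 z [-0.001 -0.001 -1.   ] w 0.75029205881508 6.2833 [-1.1   0.62  0.52  2.07 -0.54  0.59 -1.29]
190 [120, 117, 113, 120, 115, 117, 115, 119, 121, 80, 77, 102, 112, 50, 26, 86, 105, 102, 105, 103, 101, 101, 101, 100, 101, 104, 102, 100, 103, 102, 100, 105, 102, 106, 104, 103, 102, 100, 104, 105, 103, 102, 104, 104, 103, 104, 105, 101, 103, 106, 102, 103, 102, 102, 101, 105, 103, 107, 73, 67, 66, 65, 103, 111, 97, 71, 66, 62, 108, 118, 120, 114, 111, 159, 174, 171, 170, 175, 170, 172, 172, 172, 172, 179, 144, 115, 111, 113, 118, 108, 73, 58, 36, 105, 106, 114, 115, 111, 111, 112]
215 [109, 111, 107, 111, 101, 76, 73, 104, 112, 63, 34, 67, 106, 106, 102, 102, 103, 102, 104, 102, 102, 104, 102, 106, 102, 105, 103, 106, 102, 104, 106, 103, 104, 105, 109, 105, 103, 106, 104, 105, 103, 105, 107, 106, 103, 106, 105, 108, 106, 105, 105, 106, 107, 110, 111, 74, 69, 66, 82, 109, 112, 84, 67, 63, 90, 120, 116, 118, 109, 137, 172, 172, 171, 173, 172, 172, 169, 171, 170, 173, 176, 167, 118, 114, 117, 120, 98, 73, 62, 36, 104, 109, 112, 114, 112, 114, 111, 110, 110
[... 741 characters left out ...]
4(-0.19868278855358806), np.float64(-0.11066856603125666))
190 236 z016 (np.float64(-0.05218581709084429), np.float64(0.09239202492995248)) z05 0.08818029473472866
190 284 z016 (np.float64(-0.037147848674178044), np.float64(-0.020513253513978535)) z05 -0.020777992425239974
215 233 z016 (np.float64(-0.11235399764205976), np.float64(0.09059477122041952)) z05 0.08644587019336536
215 281 z016 (np.float64(-0.0975502655132553), np.float64(-0.021225430089953097)) z05 -0.021465272426167258
235 231 z016 (np.float64(-0.15953975957620956), np.float64(0.08825829892310426)) z05 0.08419107729952724
235 279 z016 (np.float64(-0.14491861386190683), np.float64(-0.022711466331456345)) z05 -0.022899359173601648
```

View pics/d1.png

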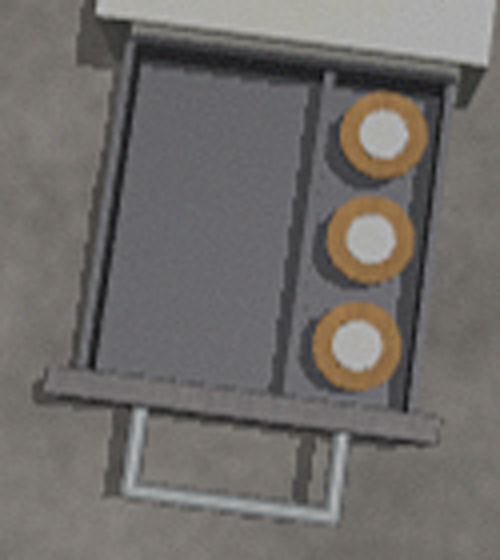

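>>> step_arm(steps=[[0, 2, -2, 0, 0, 0], [0, 0, 0, 0, 0, 0]])

```text
clock: 6.45
position: [0.4197, 0.3107, 0.0052]
ee_rot: [-3.048, -0.755, -0.002]
force: [0.5, 0.0, -0.1]
width: 0.747
gripper_force: 0.0
```

>>> step_arm(steps=[[0, 0, 0, 0, 0, 0], [0, 0, 0, 0, 0, 0], [0, 0, 0, 0, 0, 0], [0, 0, 0, 0, 0, 0], [0, 0, 0, 0, 0, 0], [0, 0, 0, 0, 0, 0]], gripper=0, force=25)

```text
clock: 6.95
position: [0.419, 0.3104, 0.0043]
ee_rot: [-3.049, -0.755, -0.0]
force: [-0.7, -0.1, 3.3]
width: 0.415
gripper_force: 25.0
```

>>> step_arm(steps=[[0, 0, 8, 0, 0, 0], [0, 0, 15, 0, 0, 0], [0, 0, 25, 0, 0, 0], [0, 0, 30, 0, 0, 0], [0, 0, 35, 0, 0, 0], [0, 0, 35, 0, 0, 0], [0, 0, 20, 0, 0, 0], [0, 0, 0, 0, 0, 0]])

```text
clock: 7.62
position: [0.4211, 0.3112, 0.1767]
ee_rot: [-3.046, -0.754, -0.009]
force: [0.4, 0.0, -1.6]
width: 0.414
gripper_force: 25.0
```

>>> step_arm(steps=[[8, -12, 0, 0, 0, -0.03], [15, -21.5, 0, 0, 0, -0.05], [15, -21.5, 0, 0, 0, -0.05], [15, -21.5, 0, 0, 0, -0.05], [15, -21.5, 0, 0, 0, -0.05], [15, -21.5, 0, 0, 0, -0.05], [15, -21.5, 0, 0, 0, -0.05], [15, -21.5, 0, 0, 0, -0.05], [15, -21.5, 0, 0, 0, -0.05], [15, -21.5, 0, 0, 0, -0.05], [15, -21.5, 0, 0, 0, -0.05], [15, -21.5, 0, 0, 0, -0.05], [7, -10, 0, 0, 0, -0.03], [0, 0, 0, 0, 0, 0], [0, 0, 0, 0, 0, 0]])

```text
clock: 8.87
position: [0.5983, 0.0507, 0.171]
ee_rot: [3.134, -0.198, -0.003]
force: [-0.3, 0.1, -1.2]
width: 0.411
gripper_force: 25.0
```

```bash
python3 - <<'E'
from h import *
st()
a,b=[cams.get_image(n)[:,:,::-1] for n in("top","scene")]
cv2.imwrite("pics/m2.png",np.hstack([a[120:300,150:350],b[90:270,200:400]]).repeat(2,0).repeat(2,1))
E
```

```text
[0.5983 0.0507 0.171 ] head -1.697 z [-0.002 -0.001 -1.   ] w 0.41106141417301645 8.8667 [-0.74  0.56  0.86  1.75 -0.48  1.06 -1.41]
```

View pics/m2.png

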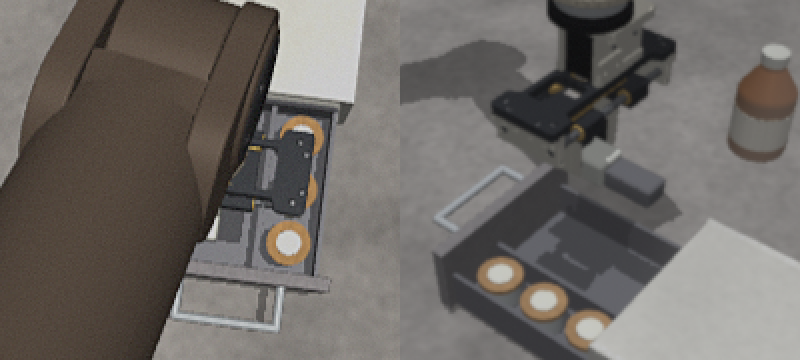

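The top view shows the arm above the bay. In the scene view the tester is held level above the bay floor, its cap pointing at the cabinet.

>>> step_arm(steps=[[3, 2, -10, 0, 0, 0.019], [0, 0, -25, 0, 0, 0], [0, 0, -25, 0, 0, 0], [0, 0, -25, 0, 0, 0], [0, 0, -20, 0, 0, 0], [0, 0, -15, 0, 0, 0], [0, 0, -10, 0, 0, 0], [0, 0, 0, 0, 0, 0], [0, 0, 0, 0, 0, 0]])

```text
clock: 9.72
position: [0.6018, 0.0543, 0.0419]
ee_rot: [3.137, -0.164, -0.001]
force: [0.5, 0.0, -1.5]
width: 0.413
gripper_force: 25.0
```

>>> step_arm(steps=[[0, -1, -8, 0, 0, 0], [0, 0, -6, 0, 0, 0], [0, 0, -4, 0, 0, 0], [0, 0, -2, 0, 0, 0], [0, 0, 0, 0, 0, 0], [0, 0, 0, 0, 0, 0]])

```text
clock: 10.22
position: [0.6021, 0.0527, 0.0222]
ee_rot: [3.137, -0.166, 0.0]
force: [-0.5, 1.0, -0.4]
width: 0.416
gripper_force: 25.0
```

>>> step_arm(steps=[[0, 0, -1, 0, 0, 0], [0, 0, -1, 0, 0, 0], [0, 0, 0, 0, 0, 0]])

```text
clock: 10.47
position: [0.6023, 0.0527, 0.0204]
ee_rot: [-3.137, 0.166, -0.001]
force: [0.4, 0.4, -0.1]
width: 0.41
gripper_force: 25.0
```

>>> step_arm(steps=[[0, 0, -1, 0, 0, 0], [0, 0, 0, 0, 0, 0], [0, 0, 0, 0, 0, 0]])

```text
clock: 10.72
position: [0.6033, 0.0526, 0.0203]
ee_rot: [-3.137, 0.166, -0.004]
force: [0.4, -0.6, 8.8]
width: 0.41
gripper_force: 25.0
```

>>> step_arm(steps=[[0, 0, 0.5, 0, 0, 0], [0, 0, 0, 0, 0, 0], [0, 0, 0, 0, 0, 0], [0, 0, 0, 0, 0, 0]], gripper=0.57)

```text
clock: 11.05
position: [0.6018, 0.0527, 0.0195]
ee_rot: [3.137, -0.166, -0.001]
force: [-0.6, 0.2, -0.2]
width: 0.563
gripper_force: 0.0
```

>>> step_arm(steps=[[0, 0, 5, 0, 0, 0], [0, 0, 10, 0, 0, 0], [0, 0, 20, 0, 0, 0], [0, 0, 30, 0, 0, 0], [0, 0, 35, 0, 0, 0], [0, 0, 30, 0, 0, 0], [0, 0, 20, 0, 0, 0], [-30, 3, 0, 0, 0, 0], [-35, 4, 0, 0, 0, 0], [-35, 4, 0, 0, 0, 0], [-35, 4, 0, 0, 0, 0], [-35, 4, 0, 0, 0, 0], [-25, 0, 0, 0, 0, 0], [0, 0, 0, 0, 0, 0]])

```text
clock: 12.22
position: [0.4013, 0.0717, 0.1691]
ee_rot: [-3.135, 0.164, 0.009]
force: [-0.2, -0.1, 0.5]
width: 0.569
gripper_force: 0.0
```

```bash
python3 - <<'E'
from h import *
st()
a,b=[cams.get_image(n)[:,:,::-1] for n in("top","scene")]
cv2.imwrite("pics/m3.png",np.hstack([a[120:300,150:350],b[90:270,200:400]]).repeat(2,0).repeat(2,1))
E
```

```text
[0.4013 0.0717 0.1691] head -1.676 z [-0.006  0.003 -1.   ] w 0.5685343995574084 12.2167 [-1.16  0.21  1.03  2.19 -0.24  0.86 -1.66]
```

View pics/m3.png

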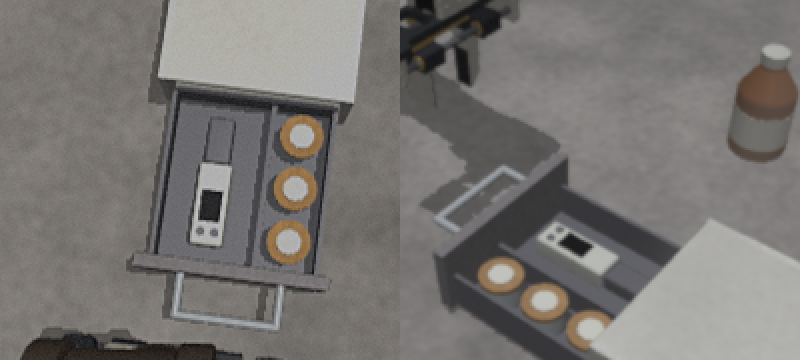

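The tester lies flat, display up and lengthwise in the bay, cap toward the cabinet, clear of every wall. Next I close the fingers and push on the bar.

>>> step_arm(steps=[[0, -10, 0, 0, 0, 0], [2, -12, 0, 0, 0, 0], [2, -10, 0, 0, 0, 0], [0, 0, -20, 0, 0, 0], [0, 0, -25, 0, 0, 0], [0, 0, -25, 0, 0, 0], [0, 0, -20, 0, 0, 0], [0, 0, -17, 0, 0, 0], [0, 0, 0, 0, 0, 0], [0, 0, 0, 0, 0, 0]], gripper=0)

```text
clock: 13.15
position: [0.4116, 0.0381, 0.0625]
ee_rot: [3.135, -0.169, -0.002]
force: [-0.5, 0.2, 0.5]
width: 0.001
gripper_force: 0.0
```

Push along the cabinet x by about 200 mm, gently.

>>> step_arm(steps=[[6, -0.6, 0, 0, 0, 0], [7, -0.8, 0, 0, 0, 0], [7, -0.8, 0, 0, 0, 0], [7, -0.8, 0, 0, 0, 0], [7, -0.8, 0, 0, 0, 0], [8, -0.9, 0, 0, 0, 0], [9, -1, 0, 0, 0, 0], [10, -1.1, 0, 0, 0, 0], [11, -1.2, 0, 0, 0, 0], [12, -1.3, 0, 0, 0, 0], [12, -1.3, 0, 0, 0, 0], [12, -1.3, 0, 0, 0, 0], [12, -1.3, 0, 0, 0, 0], [11, -1.2, 0, 0, 0, 0], [10, -1.1, 0, 0, 0, 0], [9, -1, 0, 0, 0, 0], [8, -0.9, 0, 0, 0, 0], [8, -0.9, 0, 0, 0, 0], [8, -0.9, 0, 0, 0, 0], [0, 0, 0, 0, 0, 0]])

```text
clock: 14.82
position: [0.587, 0.0202, 0.0629]
ee_rot: [3.137, -0.165, 0.003]
force: [0.8, -0.9, -0.3]
width: -0.001
gripper_force: 0.0
```

>>> step_arm(steps=[[8, -0.9, 0, 0, 0, 0], [8, -0.9, 0, 0, 0, 0], [7, -0.8, 0, 0, 0, 0], [6, -0.6, 0, 0, 0, 0], [5, -0.5, 0, 0, 0, 0], [0, 0, 0, 0, 0, 0]])

```text
clock: 15.32
position: [0.6205, 0.0166, 0.0628]
ee_rot: [3.137, -0.166, 0.002]
force: [0.7, 0.7, 0.7]
width: 0.004
gripper_force: 0.0
```

>>> step_arm(steps=[[4, -0.4, 0, 0, 0, 0], [4, -0.4, 0, 0, 0, 0], [4, -0.4, 0, 0, 0, 0], [0, 0, 0, 0, 0, 0]])

```text
clock: 15.65
position: [0.6302, 0.0156, 0.0625]
ee_rot: [-3.137, 0.166, 0.004]
force: [-6.3, 0.0, 3.0]
width: 0.007
gripper_force: 2.8
```

```bash
python3 - <<'E'
from h import *
st(); print(observe()["force"])
a,b=[cams.get_image(n)[:,:,::-1] for n in("top","scene")]
cv2.imwrite("pics/m4.png",np.hstack([a[120:300,150:350],b[140:320,200:400]]).repeat(2,0).repeat(2,1))
E
```

```text
[0.6302 0.0156 0.0625] head -1.676 z [-0.002  0.    -1.   ] w 0.006719244535471228 15.65 [-0.57  0.72  0.73  1.77 -0.6   0.9  -1.25]
[-6.2519603   0.02387727  2.95913681]
```

View pics/m4.png

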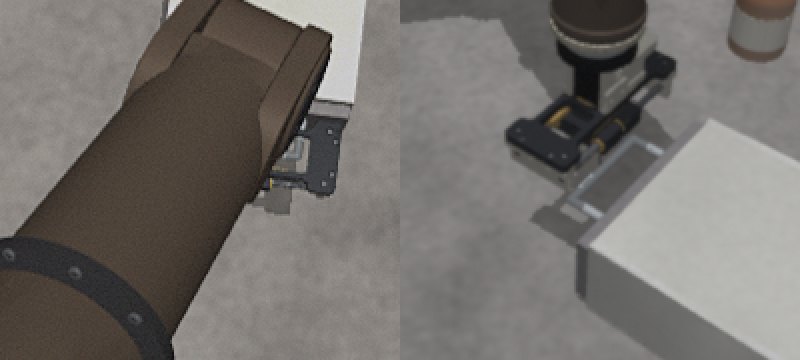

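The drawer panel is flush against the cabinet front. I'll press a little more to confirm the stop, then back off.

>>> step_arm(steps=[[3, -0.3, 0, 0, 0, 0], [2, -0.2, 0, 0, 0, 0], [0, 0, 0, 0, 0, 0]])

```text
clock: 16.0
position: [0.6304, 0.0157, 0.0622]
ee_rot: [-3.135, 0.166, 0.018]
force: [-24.6, 1.5, 19.0]
width: 0.008
gripper_force: 12.2
```

>>> step_arm(steps=[[-10, 1, 0, 0, 0, 0], [-20, 2, 0, 0, 0, 0], [-25, 2.5, 0, 0, 0, 0], [-30, 3, 0, 0, 0, 0], [-30, 3, 15, 0, 0, 0], [-30, 3, 25, 0, 0, 0], [-30, 3, 30, 0, 0, 0], [0, 30, 20, 0, 0, 0], [0, 35, 0, 0, 0, 0], [0, 35, 0, 0, 0, 0], [0, 35, 0, 0, 0, 0], [0, 0, 0, 0, 0, 0]])

```text
clock: 17.0
position: [0.4619, 0.1757, 0.1522]
ee_rot: [-3.135, 0.151, -0.002]
force: [0.3, 0.4, -0.8]
width: 0.006
gripper_force: 0.0
```

```bash
python3 - <<'E'
from h import *
st()
a,b=[cams.get_image(n)[:,:,::-1] for n in("top","scene")]
cv2.imwrite("pics/m5.png",np.hstack([cv2.resize(a,(400,300)),cv2.resize(b,(400,300))]))
E
```

```text
[0.4619 0.1757 0.1522] head -1.667 z [ 0.001  0.003 -1.   ] w 0.0057362651080577155 17.0 [-1.15  0.41  0.92  2.03 -0.42  0.9  -1.68]
```

View pics/m5.png

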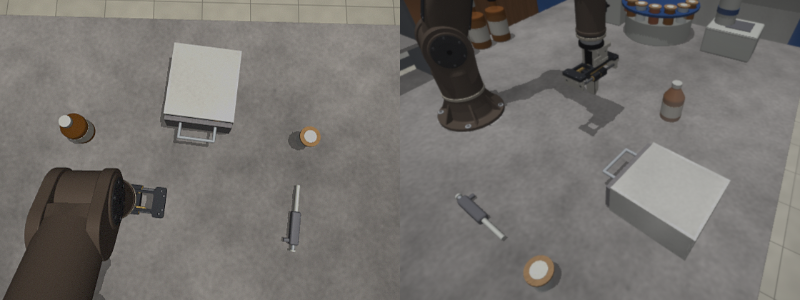

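The drawer is shut, the bystanders haven't moved, and the robot is clear of everything.

```bash
python3 -c "
from cell import job
print(job.sign_off())"
```

```text
the job is handed in; nothing more can be done
None
```

I pulled the drawer fully out, laid the tester flat, display up and lengthwise, in its bay, pushed the drawer shut against its stop and handed the job in at about 17 s; in the final pictures the pipette, cup and bottle are where they started.

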